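# Load the white calibration tile into the reflectance photometer

### The job

The white calibration tile lies ready on the lifter. Pick the lifter up by its grip and carry the tile level to the photometer without touching the tile with the fingers; with the lifter press the photometer's sprung sample table gently down, slide the tile in under the measuring head up to the stop pegs, ease off so that the table clamps the tile centred against the port, and draw the lifter out. Then stand the lifter flat on the bench again and leave the other things alone.

Things in the scene. Friction and masses are not known exactly. Their poses are not given: they have to be found in the camera images.
- lifter: tile lifter, one rigid steel piece, 140 g, standing flat on the bench. Origin on its underside below the middle of the grip; +x along the blade to its tip, z up. Flat plate 3 mm thick: a sole 44 mm wide from x -50 to +20 mm, then the blade, 22 mm wide, from x +20 to its tip at x +114 mm. The tile lies on the blade. Balances near the grip.
- lifter_grip (a point): middle of the lifter's grip, 38 mm above its underside: a black bar along the blade's direction, 70 mm long, 14 mm wide, 16 mm high, on two 10 mm posts (26 mm behind and 14 mm ahead of its middle). Free on both sides and 27 mm free below it: the fingers take it from above, closing across the blade. Axes as the lifter's.
- lifter_heel (a point): foot of the lifter's heel, on the blade's middle at x +72 mm, on its top (3 mm above the underside): two upright heel pins, 4 mm thick and 12 mm high, stand here 9 mm to each side. They push the tile forward from behind; a tile nested against both is centred on the blade, its centre 97.5 mm ahead of the lifter's origin. Axes as the lifter's.
- tile: white glazed ceramic disc, 50 mm diameter, 6 mm thick, about 30 g, loose on the lifter's flat blade, its centre 98 to 102 mm ahead of the lifter's origin (1 to 5 mm ahead of nesting against the heel pins) and up to 2 mm off the blade's middle. Origin: centre of its underside, z up.
- photometer: feet of the bench photometer, fixed; origin on the bench below the port, +x is the loading direction, z up. All above the feet stands on levelling screws turned out by an unknown 0 to 24 mm, not measured: heights given here are for 0 and really 0 to 24 mm more. Base below the table: top at 44 mm, 150 mm wide, from x -65 mm inwards. Body: 200 mm wide, 220 mm high, from x +70 mm.
- table_front (a point): middle of the front edge of the sprung sample table, at its top (72 mm up at screws 0; really 0 to 24 mm higher); axes as the photometer's. Aluminium, 76 mm wide, 78 mm long inwards. A groove along x for the blade, 34 mm wide, 10 mm deep, open in front, leaves two lands for the tile. The table springs straight down: gives at 1.2 N, then 1.2 N per mm, hard stop at 5 mm (7.2 N).
- head_front (a point): middle of the lower front edge of the measuring head (75 mm up at screws 0; really 0 to 24 mm higher): a box over the table from here inwards, 66 mm wide, 52 mm high, a turret 32 mm higher on it. Its flat underside is 3 mm above the lands at rest: the table must be held 3 to 5 mm down while the 6 mm tile slides in. The front 44 mm of the table lie open before it. Axes as the photometer's.
- port (a point): centre of the round measuring port, 22 mm inwards of the head's front, on its underside (75 mm up at screws 0; really 0 to 24 mm higher); axes as the photometer's. Two stop pegs, 6 mm thick, hang 12 mm down from the underside 16 mm inwards of here and 23 mm to each side: a tile that touches both is centred on the port. The groove below leads the blade between them.
- flask_a: stoppered volumetric flask, 68 mm wide, 182 mm high, a bystander; origin at the centre of its underside
- flask_b: stoppered volumetric flask, 60 mm wide, 162 mm high, a bystander; origin at the centre of its underside
- flask_c: stoppered volumetric flask, 68 mm wide, 182 mm high, a bystander; origin at the centre of its underside
- cuvette_block: grey cuvette block 60 x 130 mm, 57 mm high with its cells, a bystander; origin at the centre of its underside
- vial: amber vial with a white cap, 26 mm wide, 53 mm high, a bystander; origin at the centre of its underside

How it is judged:
By the outcome, as a careful person would: the job done as asked, in the order asked, and still so for the second after the job is handed in, with the robot touching nothing.
It also fails if it takes over 72 s, if anything falls off the work surface, if the arm or the gripper's body presses on something with over 40 N, if the wrist force passes 120 N, or if a joint passes its speed limit or range.

### The arm

A 6-joint arm with a two-finger parallel gripper is mounted at the origin on the work surface. World frame = base frame: x ahead of the robot, y to its left, z up, the work surface at z = 0. Lengths are in m, angles in rad, forces in N, time in s.
With the tool pointing down it reaches from about 0.375 to 0.9 m from the base axis. Payload 3.1 kg.
Tool frame: the origin (TCP) lies at the centre of the arm's flange, where the gripper is bolted on; the fingertips stand r.tips_ahead ahead of it and the grasp point (between the pads) lies 155 mm ahead of it (r.tips_ahead is the distance from the TCP to the fingertips, in m); z points along the fingers, y is the line along which they close (so a half turn about z gives the same grasp; the last joint's range is limited). The gripper opens to 85 mm and grips with 20 to 120 N. Pads are 22 mm wide; open, the fingers measure 114 mm over their backs; the gripper's body (76 mm by 85 mm) begins 54 mm behind the grasp point. The pads swing forward as they close: fully open they stand 13 mm farther back than shut.
Start: joints at [-0.178, 0.527, 1.433, -0, 1.181, -0.178], TCP at [0.625, 0, 0.405] pointing down, gripper open.
Joint ranges: [-3.08, 3.08], [-0.75, 2.2], [0.22, 2.44], [-1.43, 4.57], [0, 2.65], [-2.85, 2.85]. Speed limits (rad/s): [2.79, 2.79, 3.14, 3.14, 3.14, 3.14].

### API

Orientations are given as a 3x3 rotation matrix whose columns are the frame's x, y, z axes.
In Python, from plant import sensors, grab_frame, r, models gives the robot as it stands. The module is installed in compiled form; this text tells all that it offers.
- The arm moves only by the tool arm_command, never from a script. Its argument "rows" is a list that holds one entry, the list of rows, each a list of 5 numbers: the opening, from 0 (shut) to 1 (fully open), then the shift along the tool's x, y, z scaled (see below), then the turn about the tool's z scaled (see below). A call has 1 to 20 rows; each row shifts and turns the commanded pose from where the row before left it, along the tool's axes as they then stand; what a row does not reach is not made up. The controller multiplies each number of a shift by 25 mm and each number of a turn by 0.08 rad. A row lasts 1/10 s, in which the tool goes at most 50 mm and 8.59 degrees, less where a joint would pass 70% of its speed; a pose out of reach is approached as far as the arm can. A call with a number of a shift or a turn outside -1 to 1 is refused whole. A call with a gripper value outside its range is refused whole. The fingers move at their own pace and stop on an object; the grip force is fixed at half the most. Time passes only in rows, so rows that do not move let the fingers close. It gives the time, the measured TCP pose, the force, the opening and the grip force at its end, in the units of the state.
- sensors.observe(): the state, without advancing time (a new reading comes with each control period).
- grab_frame(name): name is "scene" or "side" or "wrist"; returns a dict with "color" (420x560x3 uint8, red, green, blue), "mtx" (3x3 intrinsics, pixels), "position" and "rotation" of the camera in the world. Camera axes: x right, y down, z forward; pixel columns grow to the right and rows downward; lengths in m; the calibration is good to about 2 mm. A picture is of the moment at which its call begins. There is no depth.
- r.close_job(): hands the job in; it is judged then, once.
Trained networks look in the newest picture that a camera, given by its name, has taken for a name from the list of things; names that differ only in an ending like _2 or _b are one class to them, and where a whole thing is asked for, a point or a joint stands for the part that bears it (a point fixed in the world has none). Each returns a list of dicts, best first, with "score" (0 to 1); they miss things now and then, are a little off and sometimes report something else, mostly with a low value. They report only what shows in the picture. A call takes as long as a camera call.
- models.boxes_of(label, camera): "box" ([left, top, width, height] in pixels, round what is visible of it).
- models.landmark_of(label, camera): "location" ([column, row] in pixels: a listed point, or the origin of a listed thing).
The state is a dict: "t": time; "qpos": joint angles; "qvel": joint speeds; "tau": joint torques, N m; "position": TCP position; "tool_rot": TCP orientation; "contact_force": force on the tool from outside, world axes, zero at the start; "wrist_torque": the same for the moment, N m; "finger_gap": finger opening in m; "grip_force": force on a finger pad.
Only numpy, scipy, OpenCV 4.12 (cv2) and the standard library are available. Lean on these libraries where they do the work, as an engineer would, in place of code of your own. Each camera call takes 0.05 s, during which the arm holds its last target. There are 200 camera calls.

## Working session

There is one attempt and no reset: what is moved stays moved. The work goes in short steps, Python scripts to look and compute and a tool call to move; the robot and the scene stay as the last step left them, time stands still between calls to the robot, and variables do not carry over. Pictures are saved under pics/ and viewed, at most 12 in all, crops included, and the job is handed in when it is done.

Besides the shell and the picture viewer there is one more tool, called after "Request:" in YAML: its name, and indented under it one key for each argument. arm_command: Moves the arm, as the interface text tells. Its arguments: {"type":"object","properties":{"rows":{"type":"array"}},"required":["rows"]}

```bash
mkdir -p pics
cat > h.py <<'E'
import numpy as np, cv2
from plant import sensors, grab_frame, r, models
def ray(f,px):
    K=np.array(f["mtx"]);R=np.array(f["rotation"])
    d=R@np.linalg.solve(K,[px[0],px[1],1.]);return np.array(f["position"]),d/np.linalg.norm(d)
def atz(f,px,z):
    o,d=ray(f,px);return o+d*(z-o[2])/d[2]
def tri(rs):
    A=np.zeros((3,3));b=np.zeros(3)
    for o,d in rs:
        P=np.eye(3)-np.outer(d,d);A+=P;b+=P@o
    p=np.linalg.solve(A,b);return p,[float(np.linalg.norm((np.eye(3)-np.outer(d,d))@(p-o))) for o,d in rs]
def proj(f,p):
    c=np.array(f["rotation"]).T@(np.array(p)-f["position"]);q=np.array(f["mtx"])@c;return q[:2]/q[2]
E
cat > m1.py <<'E'
from h import *
np.set_printoptions(precision=4,suppress=True)
F={c:grab_frame(c) for c in("scene","side","wrist")}
for c in F: cv2.imwrite(f"pics/a_{c}.png",F[c]["color"][:,:,::-1])
print(r.tips_ahead, {c:F[c]["position"] for c in F})
for n in "lifter_grip lifter_heel tile lifter photometer table_front head_front port flask_a cuvette_block vial".split():
    L={}
    for c in F:
        l=models.landmark_of(n,c)
        if l: L[c]=l[0]; print(n,c,[(np.round(x["location"],1).tolist(),round(x["score"],2)) for x in l[:3]])
    if len(L)>1 and n!="flask_a":
        k=[c for c in L if L[c]["score"]>.3]
        if len(k)>1:
            p,e=tri([ray(F[c],L[c]["location"]) for c in k]);print("   ",p,np.round(e,4),k)
E
python3 m1.py; python3 -c "
import cv2,numpy as np
a=[cv2.imread(f'pics/a_{c}.png') for c in('scene','side','wrist')]
cv2.imwrite('pics/all.png',cv2.resize(np.vstack([np.hstack(a[:2]),np.hstack([a[2],a[2]*0])]),(800,600)))"
```

```text
0.1734 {'scene': array([1.2376, 0.8351, 0.9638]), 'side': array([0.3656, 0.6011, 0.6417]), 'wrist': array([0.6247, 0.0659, 0.3749])}
lifter_grip scene [([289.4, 219.1], 0.55)]
lifter_grip side [([284.9, 241.1], 0.73)]
lifter_grip wrist [([186.0, 7.9], 0.6)]
    [0.5441 0.1615 0.0389] [0.0021 0.0026 0.0024] ['scene', 'side', 'wrist']
lifter_heel scene [([273.3, 219.0], 0.57), ([281.9, 286.1], 0.57)]
lifter_heel side [([297.1, 219.7], 0.95)]
lifter_heel wrist [([198.5, 95.0], 0.74)]
    [0.5459 0.0909 0.0084] [0.0116 0.0121 0.0006] ['scene', 'side', 'wrist']
tile scene [([267.8, 215.7], 0.72)]
tile side [([298.6, 215.4], 0.67)]
tile wrist [([197.5, 124.3], 0.55)]
    [0.5448 0.0656 0.0006] [0.0108 0.0085 0.0047] ['scene', 'side', 'wrist']
lifter scene [([291.5, 231.4], 0.81)]
lifter side [([286.8, 250.2], 0.89)]
lifter wrist [([190.5, 21.3], 0.61)]
    [ 0.5407  0.1614 -0.0007] [0.0053 0.0059 0.0012] ['scene', 'side', 'wrist']
photometer scene [([201.4, 169.4], 0.83)]
photometer side [([332.5, 144.0], 0.65), ([231.9, 188.5], 0.19)]
photometer wrist [([218.6, 340.8], 0.95)]
    [ 0.5525
[... 433 characters left out ...]
.0005 0.0021 0.0018] ['scene', 'side', 'wrist']
port scene [([197.0, 149.1], 0.69), ([291.3, 220.1], 0.42)]
port side [([333.2, 120.0], 0.82)]
    [ 0.5555 -0.2145  0.0799] [0.0013 0.0013] ['scene', 'side']
flask_a scene [([341.9, 304.5], 0.92), ([208.4, 238.7], 0.81), ([403.2, 243.9], 0.56)]
flask_a side [([335.2, 399.8], 0.79), ([179.8, 349.3], 0.7), ([236.4, 186.9], 0.63)]
flask_a wrist [([364.6, 156.1], 0.87)]
cuvette_block side [([357.5, 324.5], 0.73)]
cuvette_block wrist [([363.4, 157.3], 0.31)]
    [0.5333 0.1416 0.0278] [0.207 0.207] ['side', 'wrist']
vial scene [([283.5, 286.7], 0.74)]
vial side [([192.7, 277.5], 0.61)]
    [ 0.6903  0.2821 -0.0034] [0.0013 0.0013] ['scene', 'side']
```

View pics/all.png

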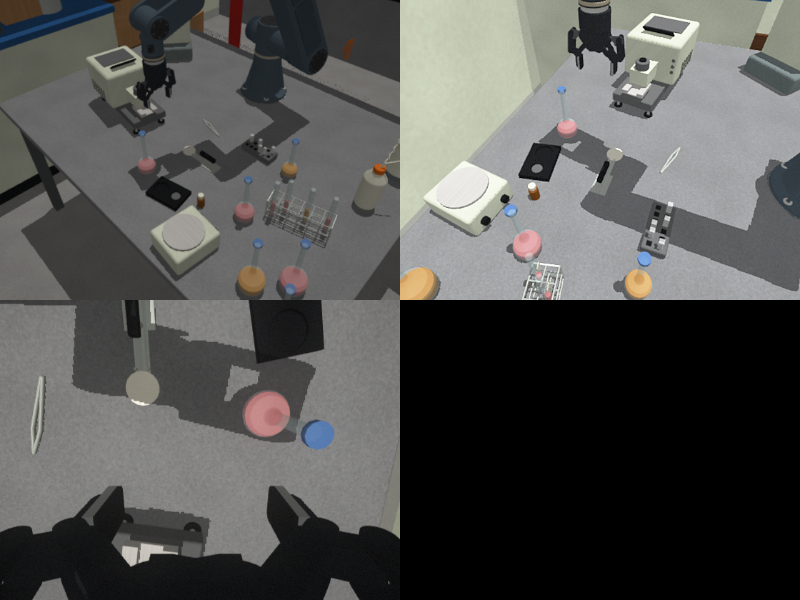

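The three pictures show the lifter at centre with its blade towards the photometer, at wrist camera pixel (190,21) to the tile at (198,124). The photometer is at y≈-0.21 and loads along -y. A pink flask stands to the right of the path. Next I look at the photometer from above.

Run:
```python
from h import *
np.set_printoptions(precision=4,suppress=True)
s=sensors.observe();print(s["t"],s["position"],s["tool_rot"],s["contact_force"],s["finger_gap"])
f=grab_frame("wrist");print(f["rotation"],f["mtx"])
print([atz(f,(364.6,156.1),z) for z in(0,.03)])
g=grab_frame("scene")
for l in models.landmark_of("flask_a","scene"): print(atz(g,l["location"],0))
g=grab_frame("side")
for l in models.landmark_of("flask_a","side"): print('s',atz(g,l["location"],0))
```

```text
1.8 [0.625  0.     0.4047] [[ 0.      1.     -0.0001]
 [ 1.     -0.     -0.    ]
 [-0.     -0.0001 -1.    ]] [ 0.6946 -0.5637 -0.1326] 0.08547149390169195
[[ 1.      0.0003  0.0008]
 [ 0.0005 -0.966  -0.2586]
 [ 0.0007  0.2586 -0.966 ]] [[334.9375   0.     273.6106]
 [  0.     334.9375 210.0365]
 [  0.       0.       1.    ]]
[array([0.7266, 0.0275, 0.    ]), array([0.7185, 0.0306, 0.03  ])]
[0.6398 0.4188 0.    ]
[0.5344 0.091  0.    ]
[0.7269 0.0232 0.    ]
[0.3718 0.3903 0.    ]
s [0.7295 0.0233 0.    ]
s [0.6349 0.4117 0.    ]
s [0.3675 0.4005 0.    ]
```

Request:
arm_command:
  rows:
    - [[1,0,0,0,0]]

```text
t: 2.15
position: [0.625, 0.0, 0.4047]
tool_rot: [[0.0, 1.0, 0.0], [1.0, -0.0, 0.0], [0.0, 0.0, -1.0]]
contact_force: [-0.2, -0.8, -0.8]
finger_gap: 0.0856
grip_force: 0.0
```

Request:
arm_command:
  rows:
    - [[1,-0.5,-0.4,-0.1,0],[1,-0.8,-0.5,-0.2,0],[1,-0.8,-0.5,-0.2,0],[1,-0.8,-0.5,-0.2,0],[1,-0.6,-0.5,-0.2,0],[1,-0.5,-0.4,-0.1,0],[1,0,0,0,0],[1,0,0,0,0],[1,0,0,0,0]]

```text
t: 3.05
position: [0.5552, -0.0996, 0.4295]
tool_rot: [[-0.0, 1.0, 0.0], [1.0, 0.0, 0.0], [0.0, 0.0, -1.0]]
contact_force: [0.4, -0.7, -1.7]
finger_gap: 0.0856
grip_force: 0.0
```

Run:
```python
from h import *
np.set_printoptions(precision=4,suppress=True)
f=grab_frame("wrist");cv2.imwrite("pics/b.png",f["color"][:,:,::-1])
print(sensors.observe()["position"],f["position"])
for n,z in (("photometer",0),("table_front",.076),("head_front",.079),("port",.079)):
    for l in models.landmark_of(n,"wrist")[:2]: print(n,l["location"],l["score"],atz(f,l["location"],z),atz(f,l["location"],z+.01))
```

```text
[ 0.5553 -0.0994  0.4294] [ 0.5552 -0.0337  0.4006]
photometer [269.6, 262.1] 0.82 [ 0.5505 -0.2104  0.    ] [ 0.5506 -0.206   0.01  ]
table_front [281.9, 235.4] 0.72 [ 0.5641 -0.1474  0.076 ] [ 0.5638 -0.1439  0.086 ]
table_front [427.1, 63.7] 0.52 [0.6934 0.0157 0.076 ] [0.6891 0.0142 0.086 ]
head_front [270.3, 279.2] 0.95 [ 0.5522 -0.195   0.079 ] [ 0.5522 -0.19    0.089 ]
port [269.4, 294.8] 0.61 [ 0.5512 -0.2132  0.079 ] [ 0.5513 -0.2076  0.089 ]
```

View pics/b.png

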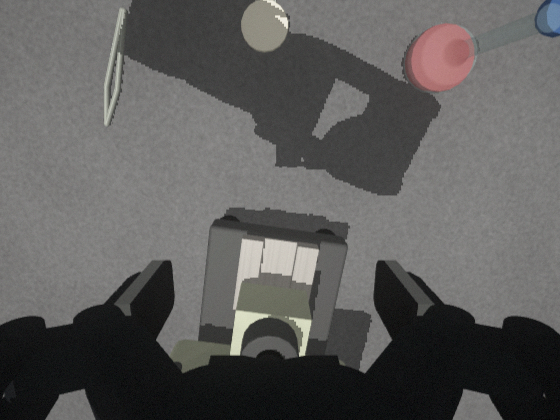

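The picture shows the photometer turned slightly. The base's front edge runs from (211,222) to (347,240), the lands' front from (241,238) to (318,246), and the head's front face is around (240-312, 283-325). I enlarge it to pick edges for a model fit.

Run:
```python
import cv2
a=cv2.imread("pics/b.png")[205:355,190:360]
a=cv2.convertScaleAbs(a,alpha=1.3,beta=20)
cv2.imwrite("pics/b2.png",cv2.resize(a,None,fx=4,fy=4,interpolation=cv2.INTER_CUBIC))
```

```text
(no output)
```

View pics/b2.png

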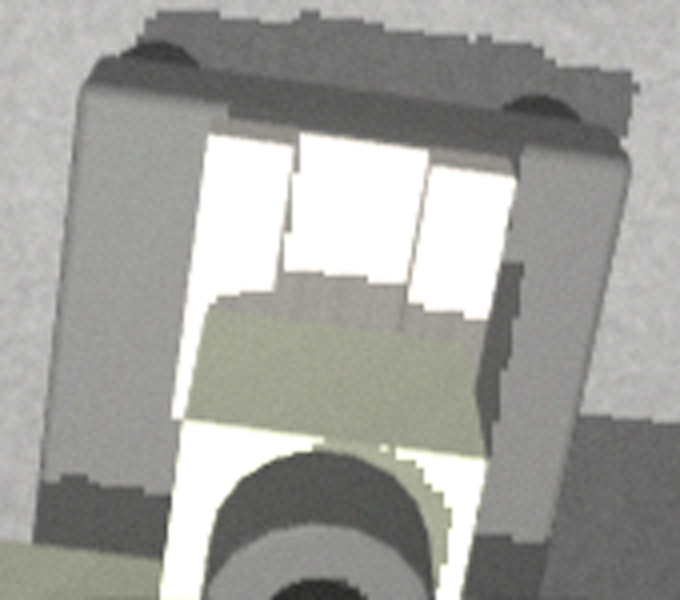

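The enlarged crop shows the lands' front corners at (208,135), (294,145), (428,165) and (517,180). The head's top front edge runs (183,418)-(487,458) and its lower edge (206,307)-(478,345).

```bash
cat > fit.py <<'E'
from h import *
from scipy.optimize import least_squares
np.set_printoptions(precision=4,suppress=True)
f=grab_frame("wrist")
M=[(-66,-38,72,208,135),(-66,-17,72,294,145),(-66,17,72,428,165),(-66,38,72,517,180),
(-66,-17,62,300,133),(-66,17,62,428,150),(-22,-33,127,183,418),(-22,33,127,487,458),(-22,-33,75,206,307),(-22,33,75,478,345)]
M=np.array(M,float);px=(M[:,3:]+.5)/4-.5+[190,205]
def pts(p):
    c,s=np.cos(p[2]),np.sin(p[2]);m=M[:,:3]/1e3
    return np.c_[p[0]+c*m[:,0]-s*m[:,1],p[1]+s*m[:,0]+c*m[:,1],m[:,2]+p[3]]
def res(p): return (np.array([proj(f,q) for q in pts(p)])-px).ravel()
o=least_squares(res,[.555,-.21,-1.57,.005],loss="soft_l1")
J=np.linalg.inv(o.jac.T@o.jac)
print(o.x,np.degrees(o.x[2]),np.sqrt(np.diag(J))*.6);print(res(o.x).reshape(-1,2))
E
python3 fit.py
```

```text
[ 0.5525 -0.2154 -1.718   0.0202] -98.43207912001293 [0.0004 0.0007 0.0061 0.0014]
[[ 0.2812 -0.1113]
 [ 0.1141  0.3915]
 [ 0.9299  0.2217]
 [-0.2618 -0.5642]
 [-1.0922 -0.0724]
 [ 0.2423  0.3834]
 [ 0.0645  0.2706]
 [ 0.493   0.3894]
 [ 0.0189 -0.3115]
 [-2.9696 -0.9846]]
```

```bash
cat >> fit.py <<'E'
ims=[]
for c in("side","scene"):
    g=grab_frame(c);im=g["color"][:,:,::-1].copy();
    ctr=proj(g,(o.x[0],o.x[1],.09)).astype(int)
    x0,y0=max(ctr[0]-50,0),max(ctr[1]-45,0);im=cv2.resize(im[y0:y0+90,x0:x0+100],None,fx=8,fy=8,interpolation=cv2.INTER_CUBIC)
    im=cv2.convertScaleAbs(im,alpha=1.3,beta=20)
    for s,col in((o.x[3],(0,0,255)),(.005,(255,0,0))):
        p=o.x.copy();p[3]=s
        for q in pts(p):
            u=(proj(g,q)-[x0,y0]+.5)*8-.5;cv2.circle(im,tuple(u.round().astype(int)),4,col,1)
    ims.append(im)
cv2.imwrite("pics/c.png",cv2.resize(np.hstack(ims),(800,360)))
E
python3 fit.py
```

```text
[ 0.5525 -0.2155 -1.7181  0.0203] -98.44164179595903 [0.0004 0.0007 0.0061 0.0014]
[[ 0.2813 -0.1116]
 [ 0.1142  0.3914]
 [ 0.9297  0.2219]
 [-0.2623 -0.5638]
 [-1.0925 -0.0728]
 [ 0.2418  0.3832]
 [ 0.0658  0.2714]
 [ 0.4931  0.3901]
 [ 0.0183 -0.3124]
 [-2.971  -0.9854]]
```

View pics/c.png

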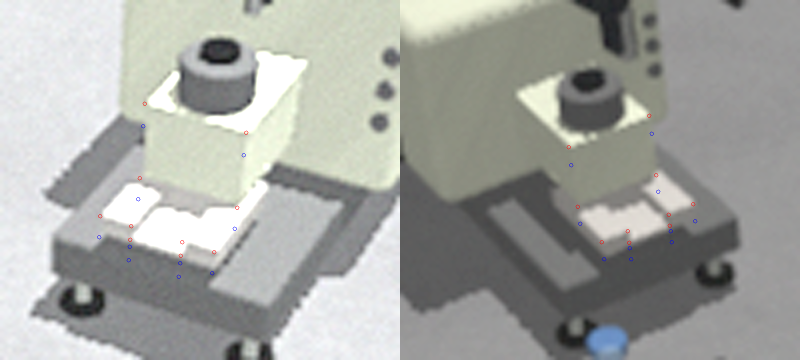

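The model fit (red marks) lies on the table and head corners in both other views, so the screws are out about 20 mm: lands z≈92 mm, groove floor ≈82 mm, yaw -98.4°. Now to the lifter.

Request:
arm_command:
  rows:
    - [[1,0.4,0,0.1,0],[1,0.8,0,0.2,0],[1,1,-0.1,0.3,0],[1,1,-0.1,0.3,0],[1,1,-0.1,0.3,0],[1,1,-0.1,0.3,0],[1,1,0,0.3,0],[1,0.8,0,0.2,0],[1,0.6,0,0,0],[1,0,0,0,0],[1,0,0,0,0],[1,0,0,0,0]]

```text
t: 4.7
position: [0.5452, 0.0893, 0.38]
tool_rot: [[0.001, 1.0, 0.001], [1.0, -0.001, -0.0], [-0.0, 0.001, -1.0]]
contact_force: [-0.5, 0.1, -0.2]
finger_gap: 0.0854
grip_force: 0.0
```

Run:
```python
from h import *
np.set_printoptions(precision=4,suppress=True)
f=grab_frame("wrist");cv2.imwrite("pics/d.png",f["color"][:,:,::-1])
print(sensors.observe()["position"],f["position"])
for n,z in (("lifter_grip",.038),("lifter_heel",.003),("tile",.003),("lifter",0)):
    for l in models.landmark_of(n,"wrist")[:2]: print(n,np.round(l["location"],1),l["score"],atz(f,l["location"],z))
```

```text
[0.5452 0.0892 0.38  ] [0.5453 0.1552 0.3511]
lifter_grip [274.2 114.3] 0.74 [0.5463 0.1603 0.038 ]
lifter_heel [270.1 183.1] 0.82 [0.5421 0.0912 0.003 ]
tile [270.2 212.7] 0.68 [0.5421 0.0589 0.003 ]
lifter [272.  113.9] 0.96 [0.5442 0.1613 0.    ]
```

View pics/d.png

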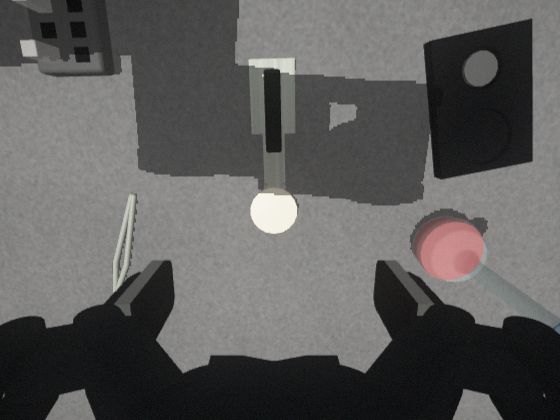

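The picture shows the grip bar from (272,68) to (274,153), the sole from (250,58) to (296,133), and the tile centred at (274,211). The lifter lies almost exactly along -y.

Run:
```python
from h import *
np.set_printoptions(precision=4,suppress=True)
f=grab_frame("wrist");c=f["color"].astype(int);g=c.sum(2)
for r_ in range(80,150,12):
    row=g[r_,240:310]; b=np.where(row[15:50]<60)[0]+255; print(r_,b.min(),b.max(),end=' | ')
t=(g>480).astype(np.uint8);n,l,st,ce=cv2.connectedComponentsWithStats(t);i=l[211,274];print('\ntile',st[i],ce[i],atz(f,ce[i],.009))
for p in((272.,68),(274,153),(273,111)):print(atz(f,p,.046))
for p in((249.5,58),(295.5,58),(250,133),(296,133)):print('sole',atz(f,p,.003))
for rr in (165,175,185): 
    print(rr,g[rr,255:295].tolist())
```

```text
Traceback (most recent call last):
ValueError: zero-size array to reduction operation minimum which has no identity
```

Run:
```python
from h import *
np.set_printoptions(precision=4,suppress=True)
f=grab_frame("wrist");c=f["color"].astype(int);g=c.sum(2)
for r_ in range(80,150,12):
    row=g[r_,255:292]; b=np.where(row<row.min()+40)[0]+255; print(r_,b.min(),b.max(),row.min(),atz(f,((b.min()+b.max())/2,r_),.046))
t=(g>480).astype(np.uint8);n,l,st,ce=cv2.connectedComponentsWithStats(t);i=l[211,274];print('tile',st[i],ce[i],atz(f,ce[i],.009))
for p in((272.,68),(274,153),(273,111)):print(atz(f,p,.046))
for p in((249.5,58),(295.5,58),(250,133),(296,133)):print('sole',atz(f,p,.003))
for rr in (165,180): 
    print(rr,g[rr,255:295].tolist())
```

```text
80 265 279 83 [0.5441 0.1886 0.046 ]
92 265 280 78 [0.5445 0.1789 0.046 ]
104 266 280 71 [0.5449 0.169  0.046 ]
116 266 280 70 [0.5449 0.159  0.046 ]
128 266 280 69 [0.5449 0.1488 0.046 ]
140 267 280 66 [0.5453 0.1384 0.046 ]
tile [ 251  193   47   42 1589] [273.4877 212.3228] [0.5453 0.0613 0.009 ]
[0.5441 0.1981 0.046 ]
[0.5458 0.1269 0.046 ]
[0.5449 0.1632 0.046 ]
sole [0.5224 0.2131 0.003 ]
sole [0.5665 0.2131 0.003 ]
sole [0.5216 0.143  0.003 ]
sole [0.5681 0.1429 0.003 ]
165 [245, 237, 235, 228, 238, 228, 234, 227, 230, 326, 332, 323, 330, 325, 325, 318, 329, 320, 324, 324, 314, 333, 341, 343, 324, 305, 318, 314, 320, 324, 259, 236, 212, 209, 233, 225, 224, 223, 232, 235]
180 [411, 409, 415, 266, 225, 235, 238, 235, 243, 272, 335, 327, 328, 338, 335, 331, 324, 320, 316, 329, 326, 337, 339, 343, 336, 314, 313, 327, 321, 330, 292, 251, 231, 234, 238, 227, 232, 239, 240, 246]
```

Request:
arm_command:
  rows:
    - [[1,0.3,0,0.4,-0.28],[1,0.6,0,0.8,0],[1,0.7,0,1,0],[1,0.6,0,1,0],[1,0.4,0,1,0],[1,0.35,0,1,0],[1,0,0,0.9,0],[1,0,0,0.7,0],[1,0,0,0.4,0],[1,0,0,0.28,0],[1,0,0,0,0],[1,0,0,0,0]]

```text
t: 6.25
position: [0.5438, 0.1638, 0.1931]
tool_rot: [[-0.022, 1.0, 0.001], [1.0, 0.022, 0.0], [0.0, 0.001, -1.0]]
contact_force: [0.6, -0.0, 0.6]
finger_gap: 0.0853
grip_force: 0.0
```

Request:
arm_command:
  rows:
    - [[0.7,0,0.05,0,0],[0.5,0,0,0,0],[0.4,0,0,0,0],[0.3,0,0,0,0],[0.25,0,0,0,0],[0.22,0,0,0,0],[0.2,0,0,0,0],[0.18,0,0,0,0],[0.16,0,0,0,0],[0.14,0,0,0,0],[0.1,0,0,0,0],[0,0,0,0,0],[0,0,0,0,0],[0,0,0,0,0],[0,0,0,0,0]]

```text
t: 7.75
position: [0.5447, 0.1638, 0.1928]
tool_rot: [[-0.022, 1.0, 0.0], [1.0, 0.022, -0.0], [-0.0, 0.0, -1.0]]
contact_force: [-0.1, -0.0, 2.1]
finger_gap: 0.013
grip_force: 58.6
```

Request:
arm_command:
  rows:
    - [[0,0,0,-0.05,0],[0,0,0,-0.1,0],[0,0,0,-0.2,0],[0,0,0,-0.3,0],[0,0,0,-0.4,0],[0,0,0,-0.5,0],[0,0,0,-0.5,0],[0,0,0,-0.5,0],[0,0,0,-0.5,0],[0,0,0,-0.5,0],[0,0,0,-0.4,0],[0,0,0,-0.3,0],[0,0,0,-0.2,0],[0,0,0,-0.1,0],[0,0,0,-0.05,0],[0,0,0,0,0]]

```text
t: 9.35
position: [0.5447, 0.1638, 0.3075]
tool_rot: [[-0.022, 1.0, -0.001], [1.0, 0.022, -0.0], [-0.0, -0.001, -1.0]]
contact_force: [0.4, -1.0, -1.6]
finger_gap: 0.0131
grip_force: 58.5
```

```bash
cat > look.py <<'E'
from h import *
np.set_printoptions(precision=4,suppress=True)
import sys
f=grab_frame("wrist");cv2.imwrite(f"pics/{sys.argv[1]}.png",f["color"][:,:,::-1])
s=sensors.observe();print(s["t"],s["position"],s["contact_force"],s["wrist_torque"])
z0=s["position"][2]-.193
g=f["color"].astype(int).sum(2)
print("z0",z0)
for n,z in (("lifter_grip",.038),("lifter_heel",.003),("tile",.003)):
    for l in models.landmark_of(n,"wrist")[:2]: print(n,np.round(l["location"],1),l["score"],atz(f,l["location"],z0+z))
P=[]
for c in ("side","scene"):
    h=grab_frame(c)
    for n in("tile","lifter_heel"):
        l=models.landmark_of(n,c)
        if l: print(c,n,l[0]["location"],l[0]["score"])
E
python3 look.py e
```

```text
9.4 [0.5446 0.1638 0.3073] [ 0.2245  0.1079 -1.5811] [ 0.0347 -0.0171 -0.0455]
z0 0.11433217441485893
lifter_grip [275.9 290. ] 0.8 [0.5458 0.1614 0.1523]
tile [35.8 72.8] 0.58 [0.436  0.2478 0.1173]
side tile [297.5, 179.7] 0.51
scene tile [267.3, 181.5] 0.62
scene lifter_heel [270.3, 184.2] 0.73
```

View pics/e.png

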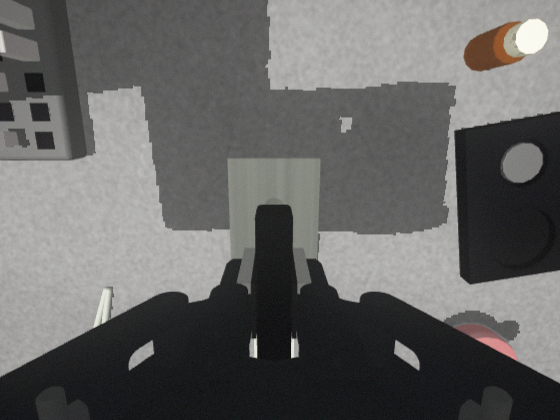

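The picture shows the lifter held straight: the sole's back edge is at row 158, columns 228-321, and the bar is centred at column 273.5. The tile is hidden below the gripper.

Run:
```python
from h import *
np.set_printoptions(precision=4,suppress=True)
s=sensors.observe();R=np.array(s["tool_rot"]);p=np.array(s["position"])
f=grab_frame("wrist");z=p[2]-.193
for q in((228.5,158),(320.5,158),(274.5,158),(231,250),(318.5,250)):
    w=atz(f,q,z+.003);print(w,R.T@(w-p))
a=grab_frame("side");b=grab_frame("scene");t,e=tri([ray(a,(297.5,179.7)),ray(b,(267.3,181.5))]);print(t,e,R.T@(t-p))
c,sn=np.cos(-1.718),np.sin(-1.718)
for x in(-190,-153,-97.5):
    w=np.array([.5525+c*x/1e3,-.2155+sn*x/1e3]);print(x,w)
```

```text
[0.5223 0.2117 0.1176] [ 0.0485 -0.0214  0.19  ]
[0.5662 0.2128 0.1176] [0.0485 0.0226 0.19  ]
[0.5442 0.2122 0.1176] [0.0485 0.0006 0.19  ]
[0.523  0.1647 0.1176] [ 0.0014 -0.0217  0.19  ]
[0.568  0.1658 0.1176] [0.0015 0.0233 0.19  ]
[0.5475 0.0789 0.1261] [0.003056041174565635, 0.0030560411745654374] [-0.0849  0.0009  0.1815]
-190 [ 0.5804 -0.0276]
-153 [ 0.5749 -0.0642]
-97.5 [ 0.5668 -0.1191]
```

Request:
arm_command:
  rows:
    - [[0,-0.1,0.016,0,0],[0,-0.2,0.033,0,0],[0,-0.3,0.05,0,0],[0,-0.4,0.066,0,0],[0,-0.473,0.078,0,0],[0,-0.473,0.078,0,0],[0,-0.473,0.078,0,0],[0,-0.473,0.078,0,0],[0,-0.473,0.078,0,0],[0,-0.473,0.078,0,0],[0,-0.473,0.078,0,0],[0,-0.473,0.078,0,0],[0,-0.473,0.078,0,0],[0,-0.473,0.078,0,0],[0,-0.473,0.078,0,0],[0,-0.473,0.078,0,0],[0,-0.4,0.066,0,0],[0,-0.3,0.05,0,0],[0,-0.2,0.033,0,0],[0,-0.1,0.016,0,0]]

```text
t: 12.0
position: [0.5808, -0.0278, 0.3077]
tool_rot: [[-0.022, 1.0, 0.0], [1.0, 0.022, 0.0], [0.0, 0.0, -1.0]]
contact_force: [-0.0, -0.1, -1.7]
finger_gap: 0.0128
grip_force: 58.5
```

Request:
arm_command:
  rows:
    - [[0,0,0,0,0.05],[0,0,0,0,0.1],[0,0,0,0,0.2],[0,0,0,0,0.25],[0,0,0,0,0.3],[0,0,0,0,0.3],[0,0,0,0,0.3],[0,0,0,0,0.25],[0,0,0,0,0.2],[0,0,0,0,0.12],[0,0,0,0,0.05],[0,0,0,0,0],[0,0,0,0,0]]

```text
t: 13.3
position: [0.5807, -0.0274, 0.3077]
tool_rot: [[0.147, 0.989, -0.0], [0.989, -0.147, 0.0], [0.0, -0.0, -1.0]]
contact_force: [-0.4, 0.0, -1.0]
finger_gap: 0.0127
grip_force: 58.5
```

```bash
cat > st.py <<'E'
from h import *
np.set_printoptions(precision=4,suppress=True)
s=sensors.observe();R=np.array(s["tool_rot"]);p=np.array(s["position"])
c,sn=np.cos(-1.718),np.sin(-1.718);d=p[:2]-[.5525,-.2155]
print("t",s["t"],"p",p,"photo-frame TCP",c*d[0]+sn*d[1],-sn*d[0]+c*d[1],"yaw err deg",np.degrees(np.arctan2(-R[1,0],-R[0,0])+1.718),"F",s["contact_force"],"T",s["wrist_torque"],"z0",p[2]-.193, "tilt",R[:2,2])
print("blade dir along tool -x; local move to",R[:2,:2])
E
python3 st.py
python3 - <<'E'
import sys;sys.path.insert(0,'.')
from h import *
a=grab_frame("side");b=grab_frame("scene")
im=[]
for g in(a,b):
    c=proj(g,(.568,-.13,.1)).astype(int);x0=max(c[0]-50,0);y0=max(c[1]-45,0)
    im.append(cv2.resize(g["color"][y0:y0+90,x0:x0+100,::-1],None,fx=4,fy=4,interpolation=cv2.INTER_CUBIC))
cv2.imwrite("pics/f.png",np.hstack(im))
E
```

```text
t 13.3 p [ 0.5807 -0.0274  0.3077] photo-frame TCP -0.19022813382437223 0.00028076417381999244 yaw err deg 0.0006268300587633647 F [-0.4375  0.0015 -0.985 ] T [ 0.0441 -0.0332  0.0303] z0 0.11469409078009613 tilt [-0.  0.]
blade dir along tool -x; local move to [[ 0.1467  0.9892]
 [ 0.9892 -0.1467]]
```

View pics/f.png

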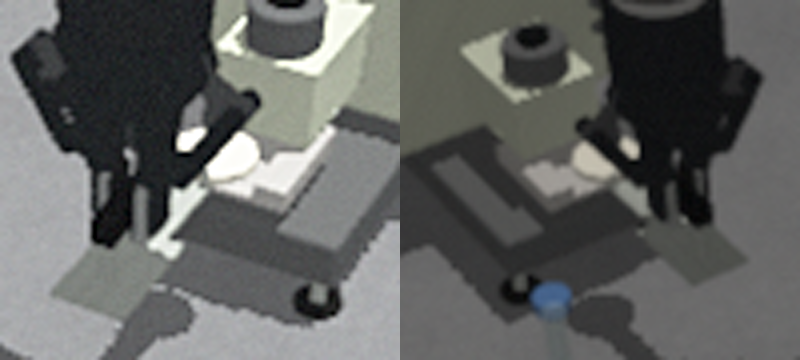

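The picture shows the tile resting on the blade just above the table's front, in line with the groove and clear of the head. I advance and then feel downwards.

Request:
arm_command:
  rows:
    - [[0,-0.06,0,0,0],[0,-0.12,0,0,0],[0,-0.2,0,0,0],[0,-0.24,0,0,0],[0,-0.24,0,0,0],[0,-0.24,0,0,0],[0,-0.2,0,0,0],[0,-0.1,0,0,0],[0,-0.04,0,0.02,0],[0,0,0,0.08,0],[0,0,0,0.16,0],[0,0,0,0.2,0],[0,0,0,0.2,0],[0,0,0,0.12,0],[0,0,0,0.06,0],[0,0,0,0,0],[0,0,0,0,0]]

```text
t: 15.1
position: [0.5755, -0.063, 0.2868]
tool_rot: [[0.147, 0.989, 0.0], [0.989, -0.147, -0.0], [-0.0, 0.0, -1.0]]
contact_force: [-0.3, 0.8, -1.7]
finger_gap: 0.0128
grip_force: 58.5
```

```bash
python3 st.py
python3 - <<'E'
import sys;sys.path.insert(0,'.')
from h import *
a=grab_frame("side");b=grab_frame("scene")
im=[]
for g in(a,b):
    c=proj(g,(.568,-.13,.1)).astype(int);x0=max(c[0]-50,0);y0=max(c[1]-45,0)
    im.append(cv2.resize(g["color"][y0:y0+90,x0:x0+100,::-1],None,fx=4,fy=4,interpolation=cv2.INTER_CUBIC))
cv2.imwrite("pics/g.png",np.hstack(im))
E
```

```text
t 15.1 p [ 0.5755 -0.063   0.2868] photo-frame TCP -0.1542576422527498 0.000368926763127924 yaw err deg 0.0018714393825290784 F [-0.3116  0.8406 -1.6919] T [ 0.0516  0.0271 -0.0173] z0 0.09375286216242057 tilt [ 0.0002 -0.0001]
blade dir along tool -x; local move to [[ 0.1466  0.9892]
 [ 0.9892 -0.1466]]
```

View pics/g.png

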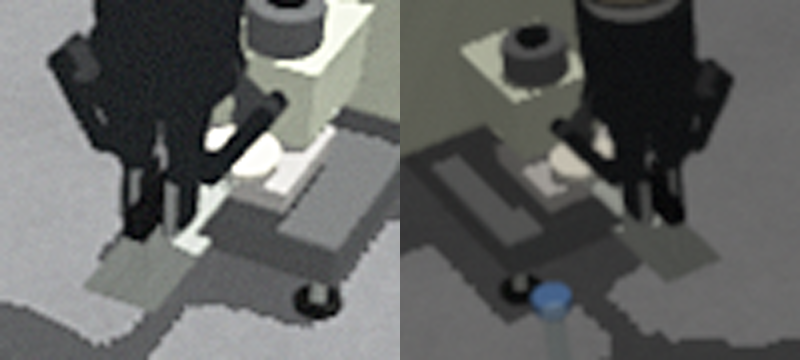

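The tile is just above the lands in front of the head.

Request:
arm_command:
  rows:
    - [[0,0,0,0.04,0],[0,0,0,0.06,0],[0,0,0,0.06,0],[0,0,0,0.06,0],[0,0,0,0.06,0],[0,0,0,0,0],[0,0,0,0,0]]

```text
t: 15.9
position: [0.5754, -0.063, 0.2797]
tool_rot: [[0.147, 0.989, -0.0], [0.989, -0.147, -0.0], [-0.0, -0.0, -1.0]]
contact_force: [0.0, -0.6, -0.5]
finger_gap: 0.0127
grip_force: 58.5
```

Request:
arm_command:
  rows:
    - [[0,0,0,0.04,0],[0,0,0,0.04,0],[0,0,0,0,0],[0,0,0,0,0]]

```text
t: 16.3
position: [0.5754, -0.063, 0.2777]
tool_rot: [[0.147, 0.989, -0.0], [0.989, -0.147, 0.0], [0.0, -0.0, -1.0]]
contact_force: [-0.2, -0.5, -1.6]
finger_gap: 0.0133
grip_force: 58.5
```

Request:
arm_command:
  rows:
    - [[0,0,0,0.04,0],[0,0,0,0.04,0],[0,0,0,0,0],[0,0,0,0,0]]

```text
t: 16.7
position: [0.5754, -0.063, 0.2757]
tool_rot: [[0.147, 0.989, -0.0], [0.989, -0.147, 0.0], [0.0, -0.0, -1.0]]
contact_force: [-0.7, 0.1, -2.1]
finger_gap: 0.0127
grip_force: 58.5
```

Request:
arm_command:
  rows:
    - [[0,0,0,0.04,0],[0,0,0,0,0],[0,0,0,0,0]]

```text
t: 17.0
position: [0.5754, -0.063, 0.2747]
tool_rot: [[0.147, 0.989, -0.0], [0.989, -0.147, 0.0], [0.0, -0.0, -1.0]]
contact_force: [-0.9, 0.1, -2.5]
finger_gap: 0.013
grip_force: 58.5
```

Request:
arm_command:
  rows:
    - [[0,0,0,0.04,0],[0,0,0,0,0],[0,0,0,0,0]]

```text
t: 17.3
position: [0.5755, -0.0629, 0.2738]
tool_rot: [[0.147, 0.989, 0.0], [0.989, -0.147, -0.0], [-0.0, 0.0, -1.0]]
contact_force: [-0.1, 0.3, -1.4]
finger_gap: 0.0129
grip_force: 58.7
```

Request:
arm_command:
  rows:
    - [[0,0,0,0.04,0],[0,0,0,0,0],[0,0,0,0,0]]

```text
t: 17.6
position: [0.5755, -0.0629, 0.2728]
tool_rot: [[0.147, 0.989, 0.0], [0.989, -0.147, -0.0], [0.0, 0.0, -1.0]]
contact_force: [0.4, 0.8, 0.3]
finger_gap: 0.0129
grip_force: 58.8
```

```bash
python3 st.py
```

```text
t 17.6 p [ 0.5755 -0.0629  0.2728] photo-frame TCP -0.15432129295517963 0.0003408944917338147 yaw err deg 0.00304911497052033 F [0.4264 0.7819 0.2625] T [-0.0055  0.0159 -0.018 ] z0 0.07983784345976236 tilt [ 0.0003 -0.    ]
blade dir along tool -x; local move to [[ 0.1466  0.9892]
 [ 0.9892 -0.1466]]
```

Request:
arm_command:
  rows:
    - [[0,0,0,0.04,0],[0,0,0,0,0],[0,0,0,0,0]]

```text
t: 17.9
position: [0.5755, -0.0629, 0.2718]
tool_rot: [[0.147, 0.989, 0.0], [0.989, -0.147, 0.0], [0.0, 0.0, -1.0]]
contact_force: [0.2, 1.4, 1.0]
finger_gap: 0.013
grip_force: 59.0
```

Request:
arm_command:
  rows:
    - [[0,0,0,0.04,0],[0,0,0,0,0],[0,0,0,0,0]]

```text
t: 18.2
position: [0.5755, -0.0629, 0.2708]
tool_rot: [[0.147, 0.989, 0.0], [0.989, -0.147, 0.0], [0.0, 0.0, -1.0]]
contact_force: [0.1, 2.5, 2.9]
finger_gap: 0.0126
grip_force: 59.1
```

Request:
arm_command:
  rows:
    - [[0,0,0,0.04,0],[0,0,0,0,0],[0,0,0,0,0]]

```text
t: 18.5
position: [0.5755, -0.0629, 0.2698]
tool_rot: [[0.147, 0.989, 0.0], [0.989, -0.147, -0.0], [0.0, 0.0, -1.0]]
contact_force: [0.1, 3.3, 4.6]
finger_gap: 0.013
grip_force: 59.2
```

```bash
python3 st.py
python3 - <<'E'
import sys;sys.path.insert(0,'.')
from h import *
a=grab_frame("side");b=grab_frame("scene")
im=[]
for g in(a,b):
    c=proj(g,(.568,-.13,.1)).astype(int);x0=max(c[0]-50,0);y0=max(c[1]-45,0)
    im.append(cv2.resize(g["color"][y0:y0+90,x0:x0+100,::-1],None,fx=4,fy=4,interpolation=cv2.INTER_CUBIC))
cv2.imwrite("pics/h.png",np.hstack(im))
F=[]
for i in range(4):
    grab_frame("wrist");s=sensors.observe();F.append(list(s["contact_force"])+list(s["wrist_torque"]))
print(np.mean(F,0))
E
```

```text
t 18.5 p [ 0.5755 -0.0629  0.2698] photo-frame TCP -0.15431103376709057 0.0003789631698424209 yaw err deg 0.002407064007099198 F [0.1442 3.3269 4.6193] T [ 0.1433 -0.0594  0.0123] z0 0.0768414952038925 tilt [ 0.0004 -0.    ]
blade dir along tool -x; local move to [[ 0.1466  0.9892]
 [ 0.9892 -0.1466]]
[ 0.87128171  2.81541054  3.66463373  0.07280128 -0.03500607  0.00747342]
```

Request:
arm_command:
  rows:
    - [[0,0,0,0.03,0],[0,0,0,0,0],[0,0,0,0,0]]

```text
t: 19.1
position: [0.5755, -0.063, 0.269]
tool_rot: [[0.147, 0.989, 0.0], [0.989, -0.147, -0.0], [-0.0, 0.0, -1.0]]
contact_force: [-0.1, 4.0, 4.2]
finger_gap: 0.0127
grip_force: 59.4
```

Run:
```python
import sys;sys.path.insert(0,'.')
from h import *
F=[]
for i in range(6):
    grab_frame("wrist");s=sensors.observe();F.append(list(s["contact_force"])+list(s["wrist_torque"]))
print(np.round(np.mean(F,0),3),s["position"])
```

```text
[ 8.090e-01  3.198e+00  4.679e+00  7.100e-02 -5.100e-02  2.000e-03] [ 0.57547007 -0.06296764  0.2690174 ]
```

View pics/h.png

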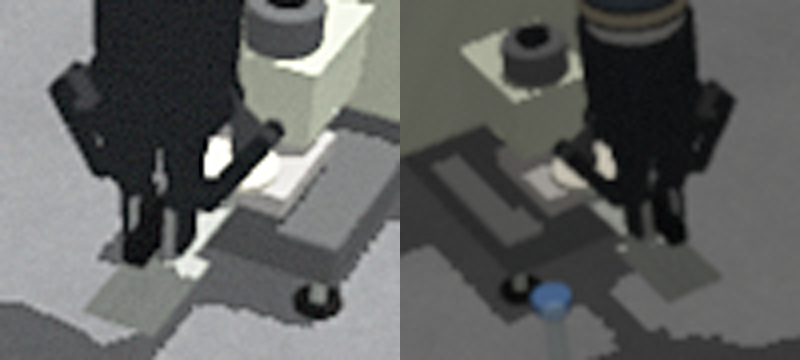

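The lifter is straight in the groove, with the tile on the lands short of the head. The net press is about 6 N, so the table is about 4 mm down. I slide in in stages, watching the force.

Request:
arm_command:
  rows:
    - [[0,-0.04,0,0,0],[0,-0.08,0,0,0],[0,-0.12,0,0,0],[0,-0.08,0,0,0],[0,-0.04,0,0,0],[0,0,0,0,0]]

```text
t: 20.0
position: [0.574, -0.0722, 0.2689]
tool_rot: [[0.147, 0.989, -0.0], [0.989, -0.147, -0.0], [-0.0, -0.0, -1.0]]
contact_force: [-0.3, 2.2, 4.1]
finger_gap: 0.0126
grip_force: 59.4
```

Request:
arm_command:
  rows:
    - [[0,-0.04,0,0,0],[0,-0.08,0,0,0],[0,-0.08,0,0,0],[0,-0.08,0,0,0],[0,-0.04,0,0,0],[0,0,0,0,0]]

```text
t: 20.6
position: [0.5729, -0.0801, 0.269]
tool_rot: [[0.147, 0.989, 0.0], [0.989, -0.147, -0.0], [-0.0, 0.0, -1.0]]
contact_force: [0.1, 3.5, 4.8]
finger_gap: 0.013
grip_force: 59.4
```

```bash
cat > ff.py <<'E'
from h import *
F=[]
for i in range(5):
    grab_frame("wrist");s=sensors.observe();F.append(list(s["contact_force"])+list(s["wrist_torque"]))
print(np.round(np.mean(F,0),3))
E
python3 ff.py; python3 st.py
```

```text
[ 0.018  2.077  5.066  0.008  0.014 -0.015]
t 20.85 p [ 0.5729 -0.08    0.269 ] photo-frame TCP -0.13702929516801035 0.0003259585978984472 yaw err deg 0.004125016894788792 F [-0.0177  1.2117  5.4125] T [-0.0606  0.0205  0.0542] z0 0.07596754902846853 tilt [ 0.     -0.0004]
blade dir along tool -x; local move to [[ 0.1466  0.9892]
 [ 0.9892 -0.1466]]
```

Request:
arm_command:
  rows:
    - [[0,-0.04,0,0,0],[0,-0.08,0,0,0],[0,-0.1,0,0,0],[0,-0.1,0,0,0],[0,-0.08,0,0,0],[0,-0.04,0,0,0],[0,0,0,0,0]]

```text
t: 21.55
position: [0.5713, -0.0906, 0.269]
tool_rot: [[0.147, 0.989, 0.0], [0.989, -0.147, 0.0], [0.0, 0.0, -1.0]]
contact_force: [0.5, 3.5, 4.9]
finger_gap: 0.013
grip_force: 59.4
```

Request:
arm_command:
  rows:
    - [[0,-0.04,0,0,0],[0,-0.08,0,0,0],[0,-0.1,0,0,0],[0,-0.1,0,0,0],[0,-0.08,0,0,0],[0,-0.04,0,0,0],[0,0,0,0,0]]

```text
t: 22.25
position: [0.5697, -0.1015, 0.269]
tool_rot: [[0.147, 0.989, 0.0], [0.989, -0.147, 0.001], [0.001, -0.0, -1.0]]
contact_force: [-0.0, 3.6, 5.0]
finger_gap: 0.013
grip_force: 59.4
```

Request:
arm_command:
  rows:
    - [[0,-0.04,0,0,0],[0,-0.06,0,0,0],[0,-0.06,0,0,0],[0,-0.04,0,0,0],[0,0,0,0,0]]

```text
t: 22.75
position: [0.5689, -0.1064, 0.269]
tool_rot: [[0.147, 0.989, 0.0], [0.989, -0.147, 0.001], [0.001, -0.0, -1.0]]
contact_force: [0.8, 2.6, 5.4]
finger_gap: 0.013
grip_force: 59.5
```

```bash
python3 ff.py; python3 st.py
```

```text
[ 0.155  3.035  5.429  0.31  -0.033 -0.012]
t 23.0 p [ 0.5689 -0.1063  0.269 ] photo-frame TCP -0.11040058965611599 0.00023054540253787323 yaw err deg -0.01870559179774907 F [0.1566 2.9048 5.1426] T [ 0.2712 -0.0051 -0.0276] z0 0.07602900735378954 tilt [0.     0.0006]
blade dir along tool -x; local move to [[ 0.147   0.9891]
 [ 0.9891 -0.147 ]]
```

Request:
arm_command:
  rows:
    - [[0,-0.04,0,0,0],[0,-0.06,0,0,0],[0,-0.08,0,0,0],[0,-0.06,0,0,0],[0,-0.04,0,0,0],[0,0,0,0,0]]

```text
t: 23.6
position: [0.5679, -0.1133, 0.2691]
tool_rot: [[0.147, 0.989, 0.0], [0.989, -0.147, 0.001], [0.001, -0.0, -1.0]]
contact_force: [-0.3, 3.3, 5.1]
finger_gap: 0.0131
grip_force: 59.5
```

Request:
arm_command:
  rows:
    - [[0,-0.04,0,0,0],[0,-0.04,0,0,0],[0,0,0,0,0]]

```text
t: 23.9
position: [0.5676, -0.1152, 0.2691]
tool_rot: [[0.147, 0.989, 0.0], [0.989, -0.147, 0.001], [0.001, -0.0, -1.0]]
contact_force: [-0.8, 3.5, 5.6]
finger_gap: 0.0128
grip_force: 59.5
```

Request:
arm_command:
  rows:
    - [[0,-0.04,0,0,0],[0,0,0,0,0]]

```text
t: 24.1
position: [0.5675, -0.1161, 0.2691]
tool_rot: [[0.147, 0.989, 0.0], [0.989, -0.147, 0.001], [0.001, -0.0, -1.0]]
contact_force: [0.6, 3.4, 6.6]
finger_gap: 0.013
grip_force: 59.5
```

```bash
python3 ff.py; python3 st.py
```

```text
[ 9.860e-01  3.791e+00  5.677e+00  4.230e-01 -5.000e-02  2.000e-03]
t 24.35 p [ 0.5675 -0.1161  0.2691] photo-frame TCP -0.10050675017877002 0.00023025890616269924 yaw err deg -0.022147080768534527 F [1.0463 3.3197 5.3117] T [ 0.4427 -0.0532  0.0037] z0 0.07610007815229664 tilt [0.0001 0.0008]
blade dir along tool -x; local move to [[ 0.1471  0.9891]
 [ 0.9891 -0.1471]]
```

Request:
arm_command:
  rows:
    - [[0,-0.04,0,0,0],[0,0,0,0,0]]

```text
t: 24.55
position: [0.5673, -0.1171, 0.2691]
tool_rot: [[0.147, 0.989, 0.0], [0.989, -0.147, 0.001], [0.001, -0.0, -1.0]]
contact_force: [-0.2, 3.0, 6.9]
finger_gap: 0.0128
grip_force: 59.6
```

Request:
arm_command:
  rows:
    - [[0,-0.04,0,0,0],[0,0,0,0,0]]

```text
t: 24.75
position: [0.5672, -0.1179, 0.2691]
tool_rot: [[0.147, 0.989, 0.0], [0.989, -0.147, 0.001], [0.001, -0.0, -1.0]]
contact_force: [0.5, 3.8, 5.9]
finger_gap: 0.0128
grip_force: 59.6
```

Request:
arm_command:
  rows:
    - [[0,-0.03,0,0,0],[0,0,0,0,0]]

```text
t: 24.95
position: [0.5671, -0.1183, 0.2691]
tool_rot: [[0.148, 0.989, 0.0], [0.989, -0.148, 0.002], [0.002, -0.0, -1.0]]
contact_force: [2.0, 5.8, 5.9]
finger_gap: 0.0133
grip_force: 59.7
```

```bash
python3 ff.py; python3 st.py
```

```text
[ 0.572  5.541  6.327  0.734 -0.116 -0.038]
t 25.2 p [ 0.5671 -0.1183  0.2692] photo-frame TCP -0.09829472922657857 0.00016486274229516283 yaw err deg -0.0500271181562979 F [0.4384 5.3101 5.3896] T [ 0.7489 -0.1224 -0.0239] z0 0.07616553103311297 tilt [0.0002 0.002 ]
blade dir along tool -x; local move to [[ 0.1475  0.9891]
 [ 0.9891 -0.1475]]
```

Request:
arm_command:
  rows:
    - [[0,-0.03,0,0,0],[0,0,0,0,0]]

```text
t: 25.4
position: [0.567, -0.1187, 0.2692]
tool_rot: [[0.148, 0.989, 0.0], [0.989, -0.148, 0.003], [0.003, -0.0, -1.0]]
contact_force: [1.5, 7.7, 6.7]
finger_gap: 0.0131
grip_force: 59.7
```

```bash
python3 ff.py; python3 st.py
```

```text
[ 1.362  6.48   6.82   0.954 -0.17  -0.051]
t 25.65 p [ 0.567  -0.1187  0.2692] photo-frame TCP -0.09792188391256999 0.00012338835797512208 yaw err deg -0.06484024203756447 F [1.1164 6.4902 6.8159] T [ 0.9664 -0.1633 -0.0289] z0 0.07617478758898233 tilt [0.0002 0.0028]
blade dir along tool -x; local move to [[ 0.1478  0.989 ]
 [ 0.989  -0.1478]]
```

The force rose at the expected stop position (TCP −98 mm) with no side component, so the tile touches both pegs. I ease off.

Request:
arm_command:
  rows:
    - [[0,0.01,0,-0.02,0],[0,0.01,0,-0.02,0],[0,0,0,0,0]]

```text
t: 25.95
position: [0.567, -0.1185, 0.2699]
tool_rot: [[0.148, 0.989, -0.0], [0.989, -0.148, 0.002], [0.002, -0.0, -1.0]]
contact_force: [1.5, 5.8, 5.6]
finger_gap: 0.0125
grip_force: 59.4
```

```bash
python3 ff.py
```

```text
[ 1.102  5.421  4.995  0.726 -0.186 -0.015]
```

Request:
arm_command:
  rows:
    - [[0,0,0,-0.02,0],[0,0,0,0,0]]

```text
t: 26.4
position: [0.567, -0.1186, 0.2702]
tool_rot: [[0.148, 0.989, -0.0], [0.989, -0.148, 0.002], [0.002, -0.0, -1.0]]
contact_force: [1.1, 5.3, 4.7]
finger_gap: 0.013
grip_force: 59.3
```

```bash
python3 ff.py; python3 st.py
```

```text
[ 1.166  5.569  3.948  0.721 -0.225 -0.019]
t 26.65 p [ 0.567  -0.1186  0.2703] photo-frame TCP -0.09802367805614398 0.00014128557982040837 yaw err deg -0.04678573325077008 F [1.665  5.3098 4.8166] T [ 0.6812 -0.2485 -0.0239] z0 0.0772719649113402 tilt [-0.0001  0.0021]
blade dir along tool -x; local move to [[ 0.1475  0.9891]
 [ 0.9891 -0.1475]]
```

Request:
arm_command:
  rows:
    - [[0,0,0,-0.02,0],[0,0,0,0,0]]

```text
t: 26.85
position: [0.567, -0.1186, 0.2706]
tool_rot: [[0.147, 0.989, -0.0], [0.989, -0.147, 0.002], [0.002, -0.001, -1.0]]
contact_force: [1.3, 4.9, 3.3]
finger_gap: 0.0132
grip_force: 59.2
```

```bash
python3 ff.py
```

```text
[ 1.468  4.974  3.531  0.72  -0.243  0.028]
```

Request:
arm_command:
  rows:
    - [[0,0.02,0,-0.02,0],[0,0,0,0,0]]

```text
t: 27.3
position: [0.567, -0.1184, 0.2712]
tool_rot: [[0.147, 0.989, -0.0], [0.989, -0.147, 0.001], [0.001, -0.001, -1.0]]
contact_force: [1.1, 4.1, 2.7]
finger_gap: 0.0128
grip_force: 59.1
```

```bash
python3 ff.py; python3 st.py
```

```text
[ 1.953  4.805  2.522  0.727 -0.239 -0.022]
t 27.55 p [ 0.567  -0.1184  0.2712] photo-frame TCP -0.09815654683720053 0.00012799204816784163 yaw err deg -0.02404875147939982 F [1.691  3.9475 2.0243] T [ 0.7351 -0.2288 -0.0011] z0 0.0782267182580404 tilt [-0.0004  0.0012]
blade dir along tool -x; local move to [[ 0.1471  0.9891]
 [ 0.9891 -0.1471]]
```

Request:
arm_command:
  rows:
    - [[0,0.01,0,-0.02,0],[0,0,0,0,0]]

```text
t: 27.75
position: [0.5669, -0.1184, 0.2714]
tool_rot: [[0.147, 0.989, -0.001], [0.989, -0.147, 0.001], [0.001, -0.001, -1.0]]
contact_force: [0.9, 5.4, -0.2]
finger_gap: 0.013
grip_force: 58.7
```

```bash
python3 ff.py
```

```text
[ 1.013e+00  4.535e+00 -9.980e-01  7.390e-01 -1.890e-01 -3.000e-03]
```

Request:
arm_command:
  rows:
    - [[0,0.01,0,-0.02,0],[0,0,0,0,0]]

```text
t: 28.2
position: [0.5669, -0.1183, 0.2722]
tool_rot: [[0.147, 0.989, -0.001], [0.989, -0.147, 0.0], [0.0, -0.001, -1.0]]
contact_force: [0.5, 3.8, -1.2]
finger_gap: 0.0133
grip_force: 58.5
```

```bash
python3 ff.py; python3 st.py
```

```text
[ 0.252  3.312 -1.558  0.689 -0.007 -0.03 ]
t 28.45 p [ 0.567  -0.1184  0.2723] photo-frame TCP -0.09820385198892469 4.8203009513601847e-05 yaw err deg -0.011655365996481782 F [ 0.2411  2.8374 -1.1784] T [ 0.6725  0.0382 -0.0251] z0 0.07929793446617095 tilt [-0.0008  0.0003]
blade dir along tool -x; local move to [[ 0.1469  0.9892]
 [ 0.9892 -0.1469]]
```

The table has taken the load: the vertical force is back to the lifter's weight, so the tile is clamped. I draw the pins out from under the head, then retreat.

Request:
arm_command:
  rows:
    - [[0,0.04,0,0,0],[0,0.06,0,0,0],[0,0.1,0,0,0],[0,0.1,0,0,0],[0,0.06,0,0,0],[0,0,0,0,0]]

```text
t: 29.05
position: [0.5686, -0.1092, 0.2725]
tool_rot: [[0.146, 0.989, 0.0], [0.989, -0.146, -0.0], [-0.0, 0.0, -1.0]]
contact_force: [-0.1, -0.1, -1.7]
finger_gap: 0.0131
grip_force: 58.5
```

```bash
python3 ff.py
```

```text
[-0.102 -0.055 -1.473 -0.003  0.007  0.002]
```

Request:
arm_command:
  rows:
    - [[0,0,0,-0.05,0],[0,0.1,0,-0.05,0],[0,0.2,0,0,0],[0,0.3,0,0,0],[0,0.4,0,0,0],[0,0.4,0,0,0],[0,0.4,0,0,0],[0,0.4,0,0,0],[0,0.4,0,0,0],[0,0.4,0,0,0],[0,0.4,0,0,0],[0,0.3,0,0,0],[0,0.2,0,0,0],[0,0.1,0,0,0],[0,0,0,0,0]]

```text
t: 30.8
position: [0.5832, -0.0103, 0.275]
tool_rot: [[0.146, 0.989, 0.0], [0.989, -0.146, -0.0], [-0.0, 0.0, -1.0]]
contact_force: [-0.0, -0.1, -0.8]
finger_gap: 0.0129
grip_force: 58.5
```

```bash
python3 ff.py; python3 st.py
python3 - <<'E'
import sys;sys.path.insert(0,'.')
from h import *
a=grab_frame("side");b=grab_frame("scene")
im=[]
for g in(a,b):
    c=proj(g,(.56,-.16,.1)).astype(int);x0=max(c[0]-50,0);y0=max(c[1]-45,0)
    im.append(cv2.resize(g["color"][y0:y0+90,x0:x0+100,::-1],None,fx=4,fy=4,interpolation=cv2.INTER_CUBIC))
cv2.imwrite("pics/i.png",np.hstack(im))
E
```

```text
[ 0.405 -0.289 -1.382  0.034  0.01  -0.009]
t 31.05 p [ 0.5832 -0.0109  0.275 ] photo-frame TCP -0.20685858407090454 0.0003510355069874828 yaw err deg -0.029568699231557728 F [-0.0772 -0.0918 -0.9423] T [ 0.0174 -0.0217 -0.0354] z0 0.08196441231151402 tilt [ 0.     -0.0001]
blade dir along tool -x; local move to [[ 0.1472  0.9891]
 [ 0.9891 -0.1472]]
```

View pics/i.png

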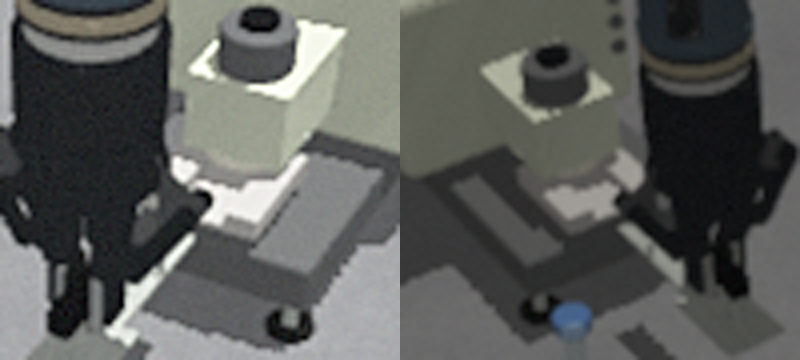

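The tile is under the head with only its rear rim showing at about (225,170) in the side view. The lifter is out and free. I carry it back to the bench.

Request:
arm_command:
  rows:
    - [[0,0.2,-0.05,0,0],[0,0.4,-0.1,0,0],[0,0.6,-0.2,0,0],[0,0.7,-0.25,0,0],[0,0.7,-0.25,0,0],[0,0.7,-0.25,0.1,0],[0,0.7,-0.25,0.2,0],[0,0.7,-0.2,0.4,0],[0,0.6,-0.15,0.5,0],[0,0.4,-0.1,0.5,0],[0,0.14,0,0.4,0],[0,0,0,0.3,0],[0,0,0,0.2,0],[0,0,0,0.1,0],[0,0,0,0,0],[0,0,0,0,0]]

```text
t: 32.75
position: [0.5604, 0.14, 0.2077]
tool_rot: [[0.148, 0.989, 0.001], [0.989, -0.148, 0.0], [0.0, 0.001, -1.0]]
contact_force: [-0.3, 1.0, -1.4]
finger_gap: 0.0129
grip_force: 58.5
```

```bash
python3 ff.py
```

```text
[-0.119  0.239 -1.043  0.005 -0.018 -0.024]
```

Request:
arm_command:
  rows:
    - [[0,0,0,0.1,0],[0,0,0,0.16,0],[0,0,0,0.14,0],[0,0,0,0.06,0],[0,0,0,0.04,0],[0,0,0,0,0],[0,0,0,0,0]]

```text
t: 33.7
position: [0.5601, 0.1405, 0.195]
tool_rot: [[0.147, 0.989, 0.0], [0.989, -0.147, 0.0], [0.0, 0.0, -1.0]]
contact_force: [1.2, -0.4, -1.6]
finger_gap: 0.0132
grip_force: 58.5
```

Request:
arm_command:
  rows:
    - [[0,0,0,0.03,0],[0,0,0,0,0],[0,0,0,0,0]]

```text
t: 34.0
position: [0.5601, 0.1405, 0.1943]
tool_rot: [[0.147, 0.989, 0.0], [0.989, -0.147, 0.0], [0.0, 0.0, -1.0]]
contact_force: [-0.4, 0.4, -1.7]
finger_gap: 0.0129
grip_force: 58.5
```

Request:
arm_command:
  rows:
    - [[0,0,0,0.03,0],[0,0,0,0,0],[0,0,0,0,0]]

```text
t: 34.3
position: [0.56, 0.1405, 0.1934]
tool_rot: [[0.147, 0.989, -0.0], [0.989, -0.147, -0.0], [-0.0, -0.0, -1.0]]
contact_force: [-0.2, 0.0, -2.4]
finger_gap: 0.013
grip_force: 58.5
```

```bash
python3 ff.py
```

```text
[-1.050e-01 -6.510e-01 -1.207e+00  3.500e-02 -1.300e-02  1.000e-03]
```

Request:
arm_command:
  rows:
    - [[0,0,0,0.03,0],[0,0,0,0,0],[0,0,0,0,0]]

```text
t: 34.85
position: [0.5601, 0.1405, 0.1928]
tool_rot: [[0.147, 0.989, 0.0], [0.989, -0.147, 0.0], [0.0, 0.0, -1.0]]
contact_force: [0.2, 0.9, -0.7]
finger_gap: 0.0128
grip_force: 58.7
```

```bash
python3 ff.py
```

```text
[-0.298  0.035  0.361  0.008  0.026 -0.014]
```

Request:
arm_command:
  rows:
    - [[0,0,0,0.02,0],[0,0,0,0,0],[0,0,0,0,0]]

```text
t: 35.4
position: [0.5601, 0.1405, 0.1928]
tool_rot: [[0.147, 0.989, 0.0], [0.989, -0.147, 0.0], [0.0, 0.0, -1.0]]
contact_force: [-1.9, 0.1, 4.9]
finger_gap: 0.0132
grip_force: 59.5
```

```bash
python3 ff.py
```

```text
[-1.251 -0.627  5.447  0.012  0.235 -0.01 ]
```

It is standing on the bench at the same height as at pick-up, with stiff contact. I release it and rise.

Request:
arm_command:
  rows:
    - [[0.05,0,0,-0.01,0],[0.1,0,0,0,0],[0.15,0,0,0,0],[0.2,0,0,0,0],[0.3,0,0,0,0],[0.5,0,0,0,0],[0.7,0,0,0,0],[0.8,0,0,0,0],[0.8,0,0,0,0],[0.8,0,0,0,0],[0.8,0,0,-0.2,0],[0.8,0,0,-0.4,0],[0.8,0,0,-0.6,0],[0.8,0,0,-0.8,0],[0.8,0,0,-1,0],[0.8,0,0,-1,0],[0.8,0,0,-1,0],[0.8,0,0,-0.8,0],[0.8,0,0,-0.4,0],[0.8,0,0,0,0]]

```text
t: 37.65
position: [0.5604, 0.1405, 0.3499]
tool_rot: [[0.147, 0.989, 0.005], [0.989, -0.147, 0.0], [0.001, 0.005, -1.0]]
contact_force: [-0.4, 0.6, 0.5]
finger_gap: 0.0684
grip_force: 0.0
```

Request:
arm_command:
  rows:
    - [[0.8,-0.3,0,-0.2,0],[0.8,-0.6,0,-0.2,0],[0.8,-0.8,0,0,0],[0.8,-0.8,0,0,0],[0.8,-0.8,0,0,0],[0.8,-0.8,0,0,0],[0.8,-0.8,0,0,0],[0.8,-0.8,0,0,0],[0.8,-0.8,0,0,0],[0.8,-0.8,0,0,0],[0.8,-0.6,0,0,0],[0.8,-0.3,0,0,0],[0.8,0,0,0,0],[0.8,0,0,0,0]]

```text
t: 39.05
position: [0.5299, -0.0622, 0.3573]
tool_rot: [[0.147, 0.989, -0.0], [0.989, -0.147, 0.001], [0.0, -0.0, -1.0]]
contact_force: [-0.4, -0.4, 1.0]
finger_gap: 0.0679
grip_force: 0.0
```

Run:
```python
from h import *
np.set_printoptions(precision=4,suppress=True)
s=sensors.observe();print(s["t"],s["position"],s["contact_force"])
w=grab_frame("wrist")["color"][:,:,::-1]
a=grab_frame("side");g=a
for n,z in(("lifter",0),("lifter_grip",.038),("vial",0),("cuvette_block",0)):
    for l in models.landmark_of(n,"side")[:1]:print(n,atz(g,l["location"],z))
c=proj(g,(.56,-.16,.1)).astype(int);x0=c[0]-50;y0=c[1]-45
z=cv2.resize(g["color"][y0:y0+90,x0:x0+100,::-1],None,fx=4,fy=4,interpolation=cv2.INTER_CUBIC)
x1,y1=220,140
z2=cv2.resize(g["color"][y1+40:y1+170,x1:x1+150,::-1],(400,240))
im=np.zeros((600,800,3),np.uint8);im[:360,:400]=z;im[360:600,:400]=z2;im[:300,400:]=cv2.resize(w,(400,300))
cv2.imwrite("pics/j.png",im)
```

```text
39.05 [ 0.5299 -0.0622  0.3573] [-0.4421 -0.3902  0.9996]
lifter [0.556  0.1389 0.    ]
lifter_grip [0.5592 0.1323 0.038 ]
vial [0.6889 0.2836 0.    ]
cuvette_block [0.3605 0.2618 0.    ]
```

View pics/j.png

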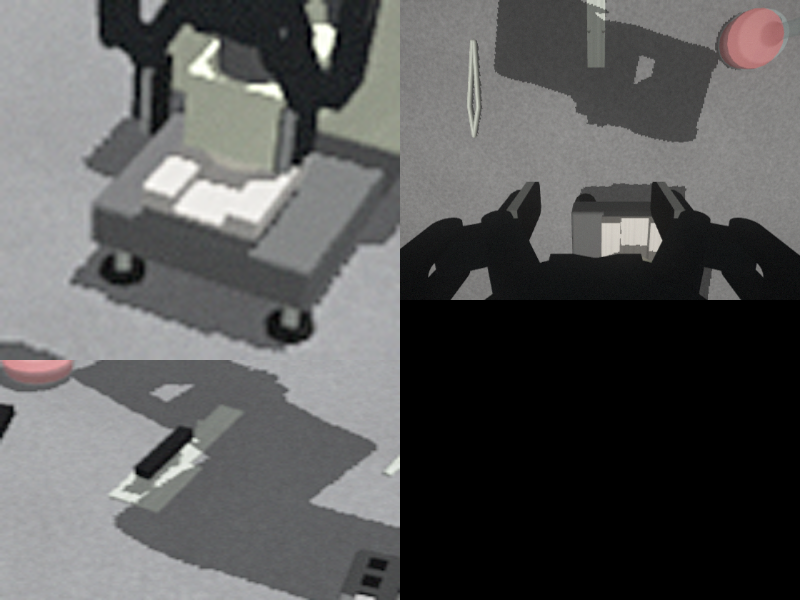

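The picture shows the tile clamped under the head, centred with a thin rim in front at (225,165). The lifter stands flat on the bench, the gripper touches nothing and the flask is upright.

```bash
python3 -c "
from plant import r
print(r.close_job())"
```

```text
the job is handed in; nothing more can be done
None
```

The job is handed in at about 39 s: the tile is clamped under the measuring head against the stop pegs, the lifter stands flat on the bench, and no other object was touched.

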